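Release a locked studio drawer through its emergency slot

ROBOT

A 6-joint arm with a two-finger parallel gripper is mounted at the origin on the work surface. World frame = base frame: x ahead of the robot, y to its left, z up, the work surface at z = 0. Lengths are in mm, angles in rad, forces in N, time in s.
With the tool pointing down it reaches from about 275 to 750 mm from the base axis. Payload 10.2 kg.
Tool frame: the origin (TCP) lies at the very end of the fingers, on their centre line; the grasp point (between the pads) lies 19 mm behind it; z points along the fingers, y is the line along which they close (so a half turn about z gives the same grasp; the last joint's range is limited). The gripper opens to 85 mm and grips with 20 to 120 N. Pads are 22 mm wide; open, the fingers measure 114 mm over their backs; the gripper's body (76 mm by 85 mm) begins 54 mm behind the grasp point. The pads swing forward as they close: fully open they stand 13 mm farther back than shut.
Start: joints at [-1.4, 0.313, 1.498, -0, 1.331, -0.223], TCP at [201.431, -484.827, 231.294] pointing down, gripper open.
Joint ranges: [-2.94, 2.94], [-0.97, 2.17], [0.19, 2.56], [-1.23, 4.37], [0.02, 3.11], [-2.88, 2.88]. Speed limits (rad/s): [2.39, 2.39, 3.01, 3.14, 3.14, 3.14].

INTERFACE

Orientations are given as a unit quaternion [w, x, y, z].
In Python, from rig import * gives the robot as it stands. The module is installed in compiled form; this text tells all that it offers.
- The arm moves only by the shell command python3 -m crank 'ROWS' [FORCE]. ROWS is JSON, a list that holds one entry, the list of rows, each a list of 7 numbers: the shift along the tool's x, y, z in units of 25 mm (1.0 is 25 mm), then the turn, a rotation vector about the tool's x, y, z in units of 8 degrees (1.0 is 8 degrees), then the finger opening in mm, from 0 to 85.4. A call has exactly 8 rows; each row shifts and turns the commanded pose from where the row before left it, along the tool's axes as they then stand; what a row does not reach is not made up. A row lasts 1/10 s, in which the tool goes at most 50 mm and 8.59 degrees, less where a joint would pass 70% of its speed; a pose out of reach is approached as far as the arm can. A call is refused whole if a number of a shift passes 1 or a number of a turn 1, either way. A call with a gripper value outside its range is refused whole. The fingers move at their own pace and stop on an object; FORCE is the grip in N (left out, the last holds). Time passes only in rows, so rows that do not move let the fingers close, or fill a call up. It gives the time, the measured TCP pose, the force, the opening and the grip force at its end, in the units of the state.
- sense(): the state, without advancing time (a new reading comes with each control period).
- capture(name): name is "scene" or "side" or "wrist"; returns the picture (420x560x3 uint8, blue, green, red); there is no depth.
- camera_model(name): a dict with "fx", "fy", "cx", "cy" (pixels), "world_from_camera" (4x4, takes a point from camera to world coordinates); the wrist camera has in their place "T_tool_cam" (4x4, takes a point from camera to tool coordinates, whose origin is the TCP and whose axes are the flange's). Camera axes: x right, y up, looking along -z (the intrinsics and any distortion apply to the point x, -y, -z); pixel columns grow to the right and rows downward; lengths in mm; the calibration is good to about 2 mm. A picture is of the moment at which its call begins: read the wrist's pose just before it. camera_model takes no time and is no camera call.
- finish_job(): hands the job in; it is judged then, once.
The state is a dict: "time_s": time; "joints": joint angles; "dq": joint speeds; "tau": joint torques, N m; "eef_pos": TCP position; "ee_rot": TCP orientation; "force": force on the tool from outside, world axes, zero at the start; "wrist_torque": the same for the moment, N m; "grip_width": opening from 0.0 (shut) to 1.0 (fully open); "grip_force": force on a finger pad.
Only numpy, scipy, OpenCV 4.12 (cv2) and the standard library are available. Lean on these libraries where they do the work, as an engineer would, in place of code of your own. Each camera call takes 0.05 s, during which the arm holds its last target. There are 200 camera calls.

TASK

The keypad on the blades drawer is dead, so open it by hand: take the release pin from the tool block and feel with its tip through the slot in the top of the unit for the hidden release, pressing gently (never hard enough to bend anything) until the drawer springs ajar. Then stand the pin back in its empty hole in the block, fully home, and pull the drawer out to its stop and let go. Leave the other modelling tools, the clay head and the jar where they are.

Things in the scene. Friction and masses are not known exactly. Their poses are not given: they have to be found in the camera images.
- unit: Grey painted steel drawer unit, 240 mm deep (its x) by 220 mm wide (its y) by 110 mm high, fixed to the bench; origin at the centre of its underside on the bench, front towards its -x. Rigid, but for the catch inside: more than 30 N of the pin on the unit or anything in it is too hard.
- slot (a point): Middle of the release slot, in the unit's top face (110 mm above the bench, 75 mm behind the front edge, on the centre line). 40 mm long along the unit's y, 10 mm wide along x, through 3 mm of sheet, with a thin bright steel rim; axes as the unit's.
- drawer (a joint): Drawer travel, m: 0 locked, 0.110 at its stop, towards the unit's -x, about 1 N of friction. In the well is its spring catch, with an adjusting screw as head, 20 to 25 mm below the unit's top. It pushes back with 5 N at first, 8 to 12 N when, pressed in 6 to 9 mm, it lets the drawer spring out 30 to 45 mm; after 11 mm it is on a solid stop.
- handle (a point): Middle of the drawer's bar handle: a level round steel bar, 10 mm thick and 100 mm long along the unit's y, 35 mm in front of the drawer's face, 26 mm below the unit's top; it moves with the drawer.
- pin: Release pin, standing in the block: a steel shaft 6 mm thick with a rounded end, 60 mm long, below a flat black plastic grip 26 mm wide (its x), 14 mm thick (its y), 46 mm high, with a steel-lined hanging hole. Origin at the shaft's tip, z up the shaft, grip from z = 60 to 106 mm. Fully home the grip's flat underside rests on the block and the origin is 10 mm above the bench; 60 g.
- pin_tip (a point): The tip of the pin's shaft (same point as the pin's origin).
- block: Wooden tool block, 180 mm (its x) by 60 mm (its y) by 70 mm high, fixed; origin at the centre of its underside. Three holes 9 mm wide and 66 mm deep in its top, on its centre line at x = -55, 0 and +55 mm; the pin and two modelling tools stand in them in any order, the pin's 26 mm grip width along the block's x.
- spatula: Dark wooden modelling spatula, 135 mm long, standing in the block with its swollen round handle and flat blade up to 139 mm above the bench; origin at its lower end, 4 mm above the bench.
- loop_tool: Loop tool, 135 mm long, standing in the block with its round pale handle (13 mm thick) and wire loop up to 139 mm above the bench; origin at its lower end, 4 mm above the bench.
- head: Loose clay head study, 138 mm high, on a 90 mm square plywood board; origin under the board's centre.
- jar: Loose lidded glass jar, 64 mm across and 85 mm high; origin under its centre.
- lock_case_top (a point): Point inside the unit, 14 mm straight below the slot's middle, on the flat rigid steel top of the lock case. In that top is a 8 mm square well, hidden: the case is on adjustable mountings, so the well's centre lies anywhere up to 13 mm to either side (unit's y) of this point, in line with the slot.
Not all that is in view belongs to the job. Of the things like the pin, leave any that is purple or red; of the rest the smaller one is meant.

How it is judged:
By the outcome, as a careful person would: the job done as asked, in the order asked, and still so for the second after the job is handed in, with the robot touching nothing.
It also fails if it takes over 72 s, if anything falls off the work surface, if the arm or the gripper's body presses on something with over 40 N, if the wrist force passes 120 N, or if a joint passes its speed limit or range.

## Working session

There is one attempt and no reset: what is moved stays moved. The work goes in short steps, Python scripts to look and compute and a shell command to move; the robot and the scene stay as the last step left them, time stands still between calls to the robot, and variables do not carry over. Pictures are saved under pics/ and viewed, at most 10 in all, crops included, and the job is handed in when it is done.

```bash
mkdir -p pics
python3 - <<'E'
from rig import *
import cv2,numpy as np
np.set_printoptions(precision=3,suppress=True)
for n in("scene","side","wrist"):
    cv2.imwrite(f"pics/{n}0.png",capture(n))
    m=camera_model(n); print(n,{k:(np.array(v)) for k,v in m.items()})
print(sense())
E
```

```text
scene {'fx': array(458.258), 'fy': array(458.258), 'cx': array(267.62), 'cy': array(207.108), 'world_from_camera': array([[   0.226,   -0.732,    0.643, 1311.223],
       [   0.974,    0.177,   -0.141, -123.676],
       [  -0.011,    0.658,    0.753,  978.095],
       [   0.   ,    0.   ,    0.   ,    1.   ]])}
side {'fx': array(480.824), 'fy': array(480.824), 'cx': array(280.898), 'cy': array(214.364), 'world_from_camera': array([[ -0.683,   0.489,  -0.542, -48.232],
       [ -0.73 ,  -0.476,   0.49 , 581.222],
       [ -0.019,   0.73 ,   0.683, 833.256],
       [  0.   ,   0.   ,   0.   ,   1.   ]])}
wrist {'fx': array(345.704), 'fy': array(345.704), 'cx': array(276.652), 'cy': array(208.979), 'T_tool_cam': array([[  -0.001,    0.964,    0.264,   67.478],
       [   1.   ,    0.001,    0.001,   -0.49 ],
       [   0.001,    0.264,   -0.964, -142.709],
       [   0.   ,    0.   ,    0.   ,    1.   ]])}
{'time_s': 0.15, 'joints': array([-1.4  ,  0.313,  1.498, -0.   ,  1.331, -0.223]), 'dq': array([-0.   , -0.002, -0.001, -0.001,  0.   , -0.002]), 'tau': array([  0.002, -41.237, -25.979,  -0.   ,   0.003,  -0.   ]), 'eef_pos': array([ 201.382, -484.628,  230.868]), 'ee_rot': array([-0.   ,  0.981,  0.196, -0.   ]), 'force': array([1.281, 0.406, 0.124]), 'wrist_torque': array([ 0.01 ,  0.046, -0.038]), 'grip_force': 0.0, 'grip_width': 1.0007059708228252}
```

View pics/scene0.png

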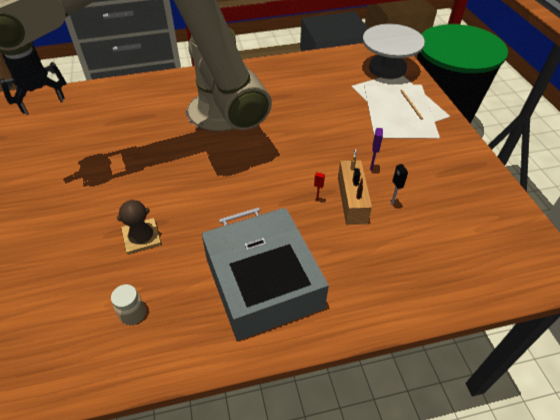

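View pics/side0.png

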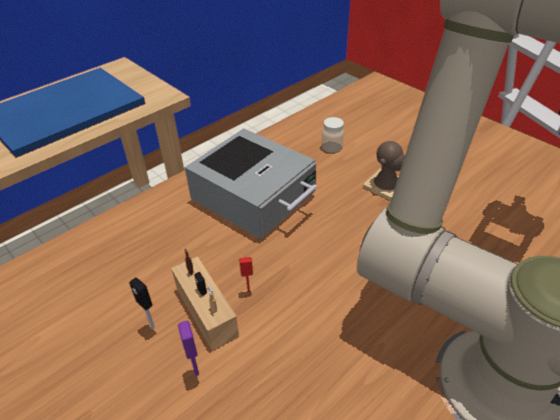

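The scene picture shows the unit (slot about (256,243), handle about (240,215)) and the block (about (355,190)). The block holds a small black pin in its middle hole, with a larger black pin and red and purple ones standing outside. I'll enlarge both views.

Run:
```python
import cv2
a=cv2.imread("pics/scene0.png")[150:342,200:410]; cv2.imwrite("pics/sc.png",cv2.resize(a,None,fx=3,fy=3,interpolation=cv2.INTER_CUBIC))
a=cv2.imread("pics/side0.png")[125:355,120:330]; cv2.imwrite("pics/sd.png",cv2.resize(a,None,fx=2.6,fy=2.6,interpolation=cv2.INTER_CUBIC))
```

```text
(no output)
```

View pics/sc.png

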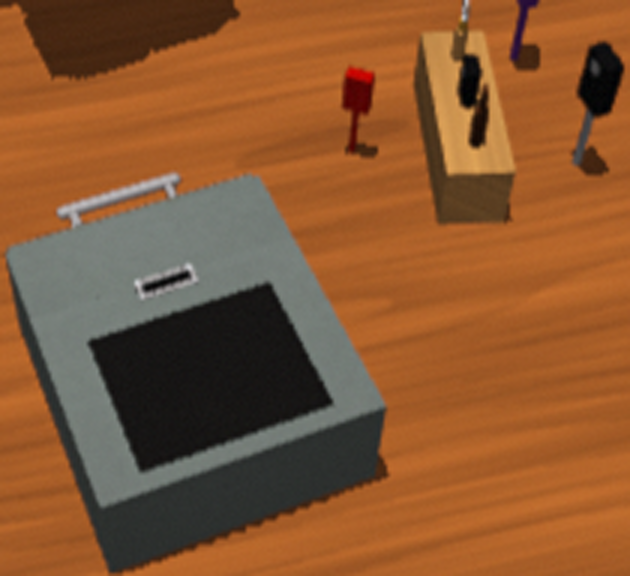

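View pics/sd.png

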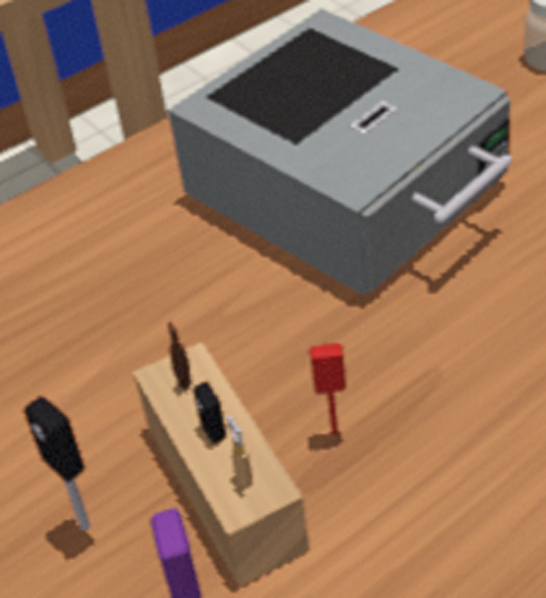

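```bash
cat > h.py <<'E'
import numpy as np
from scipy.optimize import least_squares
from scipy.spatial.transform import Rotation as R
from rig import *
np.set_printoptions(precision=3,suppress=True)
def Rq(q): return R.from_quat(q,scalar_first=True).as_matrix()
def wcam(s):
    T=np.eye(4);T[:3,:3]=Rq(s["ee_rot"]);T[:3,3]=s["eef_pos"]
    return T@np.array(camera_model("wrist")["T_tool_cam"])
def proj(n,P,T=None):
    m=camera_model(n); T=np.array(m["world_from_camera"]) if T is None else T
    p=(np.atleast_2d(P)-T[:3,3])@T[:3,:3]
    return np.c_[m["cx"]-m["fx"]*p[:,0]/p[:,2], m["cy"]+m["fy"]*p[:,1]/p[:,2]]
def plane(n,uv,z,T=None):
    m=camera_model(n); T=np.array(m["world_from_camera"]) if T is None else T
    uv=np.atleast_2d(uv)
    d=np.c_[(uv[:,0]-m["cx"])/m["fx"],-(uv[:,1]-m["cy"])/m["fy"],-np.ones(len(uv))]@T[:3,:3].T
    return T[:3,3]+d*((z-T[2,3])/d[:,2:])
def place(p,L):
    c,s=np.cos(p[2]),np.sin(p[2]);L=np.atleast_2d(L)
    return np.c_[p[0]+c*L[:,0]-s*L[:,1],p[1]+s*L[:,0]+c*L[:,1],L[:,2]]
def fit(obs,p0):  # obs: (cam,local pts,pixels,T)
    f=lambda p:np.concatenate([(proj(n,place(p,L),T)-px).ravel() for n,L,px,T in obs])
    r=least_squares(f,p0,loss="soft_l1");return r.x,f(r.x).reshape(-1,2)
E
python3 - <<'E'
from h import *
sc=lambda a:np.array([200,150])+(np.array(a)+.5)/3-.5
sd=lambda a:np.array([120,125])+(np.array(a)+.5)/2.6-.5
U=[[-120,-110,110],[-120,110,110],[120,110,110],[120,-110,110],[-45,0,110]]
us=sc([[8,253],[258,176],[385,407],[102,505],[166,281]]); ud=sd([[510,97],[362,212],[172,113],[322,12],[374,117]])
B=[[-90,-30,70],[-90,30,70],[90,30,70],[90,-30,70]]
bs=sc([[421,33],[484,33],[512,173],[444,174]]); bd=sd([[301,497],[236,532],[135,377],[203,345]])
for nm,L,s,d,p0 in(("unit",U,us,ud,[600,-100,.1]),("block",B,bs,bd,[400,150,0])):
    for o in([("scene",L,s,None)],[("side",L,d,None)],[("scene",L,s,None),("side",L,d,None)]):
        p,r=fit(o,p0);print(nm,p,np.abs(r).max())
    if nm=="unit": print("slot",place(p,[[-45,0,110]]),"handle",place(p,[[-155,0,84]]))
    print(r.round(1).tolist())
for nm,a in(("red",[355,150]),("black",[580,160]),("purple",[517,58])): print(nm,plane("scene",sc(a),0))
print("tops",plane("scene",sc([605,45]),116),plane("scene",sc([360,68]),110))
print("jar,head",plane("scene",[[130,318],[142,238]],0))
E
```

```text
unit [718.614  -8.666  -6.141] 0.8527632532223777
unit [712.697  -8.967   0.15 ] 1.9026441275975117
unit [716.425  -9.261   0.147] 2.4488241354479214
slot [[671.908 -15.832 110.   ]] handle [[563.087 -31.894  84.   ]]
[[-1.4, -0.8], [-0.3, -1.0], [0.1, -1.5], [-0.8, -0.1], [-0.2, -0.6], [-1.1, -2.4], [-1.3, 0.2], [-1.8, -1.2], [-0.3, -1.5], [0.0, 0.3]]
block [506.579 298.652  37.476] 0.2716371233860002
block [501.982 297.79   -0.182] 2.8780354788770808
block [505.033 298.349  -0.209] 3.109952604707132
[[-0.6, -0.3], [-0.8, -0.7], [0.3, -0.4], [0.1, -0.2], [0.7, 0.1], [-3.1, 0.9], [-0.4, -2.3], [-0.1, -1.4]]
red [[482.858 206.369  -0.   ]]
black [[545.334 409.662   0.   ]]
purple [[401.179 403.258   0.   ]]
tops [[512.109 423.844 116.   ]] [[482.307 202.959 110.   ]]
jar,head [[ 737.106 -332.948   -0.   ]
 [ 504.285 -293.604   -0.   ]]
```

The block is at about (505, 298) with yaw −0.215, and the unit at about (716, −9) with yaw 0.147. First I'll look at the slot from above.

```bash
python3 -m crank '[[[0,0,0,0,0,0.874,40],[0,0,0,0,0,0.874,40],[0,0,0,0,0,0.874,40],[0,0,0,0,0,0.874,40],[0,0,0,0,0,0.874,40],[0.3,-0.5,0,0,0,0,40],[0.55,-0.98,0.1,0,0,0,40],[0.55,-0.98,0.1,0,0,0,40]]]' 30
python3 -m crank '[[[0.55,-0.98,0.1,0,0,0,40],[0.55,-0.98,0.1,0,0,0,40],[0.55,-0.98,0.1,0,0,0,40],[0.55,-0.98,0.1,0,0,0,40],[0.55,-0.98,0.1,0,0,0,40],[0.55,-0.98,0.1,0,0,0,40],[0.55,-0.98,0.1,0,0,0,40],[0.55,-0.98,0.1,0,0,0,40]]]'
python3 -m crank '[[[0.55,-0.98,0.2,0,0,0,40],[0.55,-0.98,0.2,0,0,0,40],[0.55,-0.98,0.2,0,0,0,40],[0.55,-0.98,0.2,0,0,0,40],[0.55,-0.98,0.2,0,0,0,40],[0.55,-0.98,0.2,0,0,0,40],[0.55,-0.98,0.2,0,0,0,40],[0.55,-0.98,0.2,0,0,0,40]]]'
python3 -m crank '[[[0.55,-0.98,0.2,0,0,0,40],[0.55,-0.98,0.2,0,0,0,40],[0.55,-0.98,0.1,0,0,0,40],[0.3,-0.5,0,0,0,0,40],[0,0,0,0,0,0,40],[0,0,0,0,0,0,40],[0,0,0,0,0,0,40],[0,0,0,0,0,0,40]]]'
python3 - <<'E'
from h import *
import cv2
s=sense();a=capture("wrist");np.savez("w1.npz",T=wcam(s))
T=wcam(s);c=proj("wrist",[[672,-16,110]],T)[0];print(s["joints"],s["time_s"],c)
cv2.imwrite("pics/w1.png",a)
x,y=int(c[0])-95,int(c[1])-70;x=max(x,0);y=max(y,0);print(x,y)
b=a[y:y+140,x:x+190];cv2.imwrite("pics/w1c.png",cv2.resize(b,None,fx=4,fy=4,interpolation=cv2.INTER_CUBIC))
E
```

```text
time_s: 0.95
eef_pos: [249.7, -430.9, 226.0]
ee_rot: [-0.0, 0.994, -0.106, 0.0]
force: [0.3, 0.3, -0.0]
grip_width: 0.465
grip_force: 0.0
time_s: 1.75
eef_pos: [399.1, -262.5, 206.2]
ee_rot: [-0.0, 0.994, -0.106, -0.0]
force: [-0.1, -0.3, 0.5]
grip_width: 0.467
grip_force: 0.0
time_s: 2.55
eef_pos: [548.3, -94.6, 166.0]
ee_rot: [-0.0, 0.994, -0.106, -0.0]
force: [-0.5, -0.9, -0.3]
grip_width: 0.463
grip_force: 0.0
time_s: 3.35
eef_pos: [613.5, -23.7, 154.0]
ee_rot: [0.0, 0.994, -0.108, 0.0]
force: [0.3, 0.4, 0.1]
grip_width: 0.466
grip_force: 0.0
[-0.229  0.571  1.317 -0.     1.253  1.558] 3.35 [240.391 136.985]
145 66
```

View pics/w1c.png

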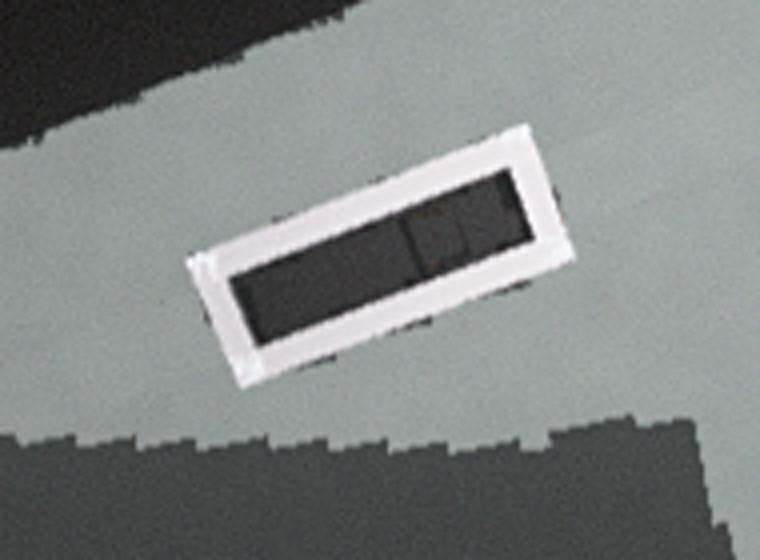

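The picture shows the slot, inner corners in the crop at (230,278), (508,168), (533,240) and (260,345). Inside it is a faint square at x of about 410–465, probably the well. I'll stretch the contrast.

Run:
```python
import cv2,numpy as np
a=cv2.imread("pics/w1.png")[66:206,145:335][38:90,50:142].astype(float)
b=np.clip((a.mean(2)-15)*6,0,255).astype(np.uint8)
cv2.imwrite("pics/w1d.png",cv2.resize(b,None,fx=8,fy=8,interpolation=cv2.INTER_CUBIC))
```

```text
(no output)
```

View pics/w1d.png

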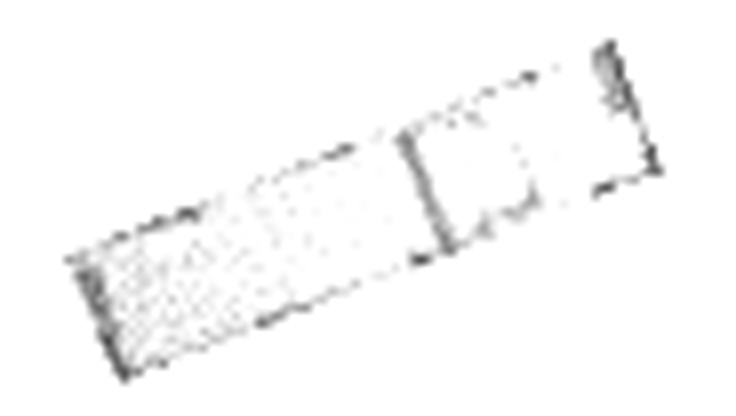

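Run:
```python
from h import *
T=np.load("w1.npz")["T"]
px=np.array([145,66])+(np.array([[230,278],[508,168],[533,240],[260,345]])+.5)/4-.5
W=plane("wrist",px,110,T)
print(W, "centre",W.mean(0))
e=W[1]-W[0]+W[2]-W[3];yaw=np.arctan2(e[1],e[0]);print("len",np.linalg.norm(e)/2,"dir",yaw, "w",np.linalg.norm(W[0]-W[3]))
w=plane("wrist",[[195-.5+473/8,104-.5+184/8],[195-.5+418/8,103.5+193/8],[195-.5+528/8,103.5+175/8]],96,T);print("well",w, (w-W.mean(0))@np.array([-np.sin(.147),np.cos(.147),0]),(w-W.mean(0))@np.array([np.cos(.147),np.sin(.147),0]))
s=sense();print(s["eef_pos"],Rq(s["ee_rot"]))
```

```text
[[677.312   3.54  110.   ]
 [682.99  -35.444 110.   ]
 [673.426 -36.655 110.   ]
 [667.966   2.005 110.   ]] centre [675.424 -16.639 110.   ]
len 39.21940437764779 dir -1.4283189078700549 w 9.47142689381801
well [[675.484 -23.112  96.   ]
 [675.722 -19.17   96.   ]
 [675.246 -27.047  96.   ]] [ -6.412  -2.548 -10.27 ] [-0.889 -0.076 -1.7  ]
[613.608 -23.658 154.012] [[ 0.977 -0.215  0.   ]
 [-0.215 -0.977 -0.   ]
 [ 0.     0.    -1.   ]]
```

```bash
python3 -m crank '[[[-0.2,-0.4,-0.3,0,0,0,40],[-0.6,-0.97,-0.3,0,0,0,40],[-0.6,-0.97,-0.3,0,0,0,40],[-0.6,-0.97,-0.3,0,0,0,40],[-0.6,-0.97,-0.2,0,0,0,40],[-0.6,-0.97,-0.2,0,0,0,40],[-0.6,-0.97,0,0,0,0,40],[-0.6,-0.97,0,0,0,0,40]]]' >/dev/null
python3 -m crank '[[[-0.6,-0.97,0,0,0,0,40],[-0.6,-0.97,0,0,0,0,40],[-0.6,-0.97,0,0,0,0,40],[-0.6,-0.97,0,0,0,0,40],[-0.6,-0.97,0,0,0,0,40],[-0.2,-0.57,0,0,0,0,40],[0,0,0,0,0,0,40],[0,0,0,0,0,0,40]]]'
python3 - <<'E'
from h import *
import cv2
s=sense();a=capture("wrist");T=wcam(s);np.savez("w2.npz",T=T)
c=proj("wrist",[[505,298,100]],T)[0];print(s["joints"],s["eef_pos"],c)
x,y=max(int(c[0])-130,0),max(int(c[1])-98,0);print(x,y)
b=a[y:y+196,x:x+260];cv2.imwrite("pics/w2c.png",cv2.resize(b,None,fx=3,fy=3,interpolation=cv2.INTER_CUBIC))
E
```

```text
time_s: 5.0
eef_pos: [496.3, 325.0, 193.9]
ee_rot: [0.0, 0.994, -0.108, 0.0]
force: [0.2, -0.5, -0.4]
grip_width: 0.468
grip_force: 0.0
[ 0.383  0.492  1.336 -0.     1.313  2.17 ] [496.292 325.014 193.903] [312.968 192.269]
182 94
```

View pics/w2c.png

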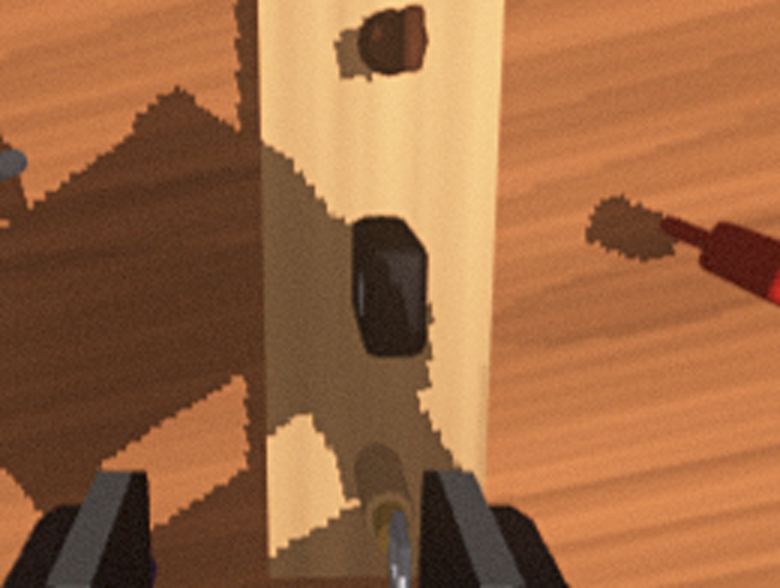

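Run:
```python
from h import *
T=np.load("w2.npz")["T"]
px=lambda a:np.array([182,94])+(np.array(a)+.5)/3-.5
ba=plane("wrist",px([[260,60],[268,540]]),70,T);bb=plane("wrist",px([[503,60],[488,470]]),70,T)
for q in(ba,bb): d=q[0]-q[1];print("edge yaw",np.arctan2(d[1],d[0]))
yw=-.213;ex=np.array([np.cos(yw),np.sin(yw),0]);ey=np.array([-np.sin(yw),np.cos(yw),0])
print("block centreline y_b",ba@ey,bb@ey,(ba@ey).mean()/2+(bb@ey).mean()/2)
h=plane("wrist",px([[427,300],[395,356]]),116,T);l=plane("wrist",px([[352,285],[385,216]]),70,T)
print("y_b",h[0]@ey+7,l[0]@ey-7,"x_b",h[1]@ex+13,l[1]@ex-13)
xb=(h[1]@ex+l[1]@ex)/2;yb=(h[0]@ey+l[0]@ey)/2
P=ex*xb+ey*yb;print("pin",P, "block fit",505.03*ex[0]+298.35*ex[1],505.03*ey[0]+298.35*ey[1])
s=sense();Rm=Rq(s["ee_rot"]);print((P-s["eef_pos"])@Rm/25)
```

```text
edge yaw -0.20659643392758933
edge yaw -0.19988508121103124
block centreline y_b [429.416 428.583] [369.197 367.768] 398.7408766082931
y_b 399.4806113918355 398.89974746416624 x_b 433.5407330330287 431.95153958401585
pin [507.353 298.689   0.   ] block fit 430.54777861822265 398.3674606778444
[0.648 0.918 7.755]
```

```bash
python3 -m crank '[[[0.65,0.92,0,0,0,0,40],[0,0,0.6,0,0,0,40],[0,0,0.9,0,0,0,40],[0,0,0.9,0,0,0,40],[0,0,0.9,0,0,0,40],[0,0,0.8,0,0,0,40],[0,0,0.5,0,0,0,40],[0,0,0,0,0,0,40]]]'
python3 -m crank '[[[0,0,0,0,0,0,10],[0,0,0,0,0,0,10],[0,0,0,0,0,0,10],[0,0,0,0,0,0,10],[0,0,0,0,0,0,10],[0,0,0,0,0,0,10],[0,0,0,0,0,0,10],[0,0,0,0,0,0,10]]]' 60
```

```text
time_s: 5.85
eef_pos: [506.6, 298.6, 77.5]
ee_rot: [0.001, 0.994, -0.109, -0.001]
force: [1.1, -0.1, -0.2]
grip_width: 0.466
grip_force: 0.0
time_s: 6.65
eef_pos: [507.6, 299.5, 80.1]
ee_rot: [-0.0, 0.994, -0.108, 0.001]
force: [-0.2, -2.1, 5.8]
grip_width: 0.16
grip_force: 58.9
```

```bash
python3 -m crank '[[[0,0,-0.2,0,0,0,10],[0,0,-0.4,0,0,0,10],[0,0,-0.8,0,0,0,10],[0,0,-0.9,0,0,0,10],[0,0,-0.9,0,0,0,10],[0,0,-0.9,0,0,0,10],[0,0,-0.9,0,0,0,10],[0,0,0,0,0,0,10]]]'
python3 - <<'E'
from h import *
s=sense();Rm=Rq(s["ee_rot"]);print(s["joints"],s["force"])
for p in([676.4-4,-23.1,150+70-10],): print((np.array(p)-s["eef_pos"])@Rm/25)
E
```

```text
time_s: 7.45
eef_pos: [507.9, 300.3, 207.5]
ee_rot: [-0.002, 0.994, -0.108, 0.003]
force: [0.6, 0.1, -0.3]
grip_width: 0.158
grip_force: 58.6
[0.335 0.471 1.333 0.    1.332 2.122] [ 0.561  0.138 -0.296]
[ 9.199 11.224 -0.093]
```

```bash
python3 -m crank '[[[0.4,0.5,0,0,0,0,10],[0.8,0.95,0,0,0,0,10],[0.8,0.95,0,0,0,0,10],[0.8,0.95,0,0,0,0,10],[0.8,0.95,0,0,0,0,10],[0.8,0.95,0,0,0,0,10],[0.8,0.95,0,0,0,0,10],[0.8,0.95,0,0,0,0,10]]]' >/dev/null
python3 -m crank '[[[0.8,0.95,0,0,0,0,10],[0.8,0.95,0,0,0,0,10],[0.8,0.95,0,0,0,0,10],[0.8,0.95,0,0,0,0,10],[0.15,0.25,0.3,0,0,0,10],[0,0,0.3,0,0,0,10],[0,0,0,0,0,0,10],[0,0,0,0,0,0,10]]]'
python3 - <<'E'
from h import *
import cv2
s=sense();a=capture("wrist");T=wcam(s);np.savez("w3.npz",T=T,e=s["eef_pos"])
c=proj("wrist",[s["eef_pos"]-[0,0,70],[675.4,-16.6,110],[676.4,-23,96]],T);print(s["joints"],s["eef_pos"],s["ee_rot"],c)
cv2.imwrite("pics/w3.png",a)
x,y=max(int(c[0][0])-80,0),max(int(c[0][1])-60,0);print(x,y)
b=a[y:y+120,x:x+160];cv2.imwrite("pics/w3c.png",cv2.resize(b,None,fx=5,fy=5,interpolation=cv2.INTER_CUBIC))
E
```

```text
time_s: 9.05
eef_pos: [674.7, -22.9, 188.5]
ee_rot: [-0.0, 0.994, -0.107, -0.0]
force: [-0.1, -0.1, 0.1]
grip_width: 0.156
grip_force: 58.6
[-0.207  0.685  1.034  0.     1.424  1.579] [674.673 -22.925 188.487] [-0.     0.994 -0.107 -0.   ] [[278.135 221.94 ]
 [268.625 219.03 ]
 [277.616 210.028]]
198 161
```

View pics/w3c.png

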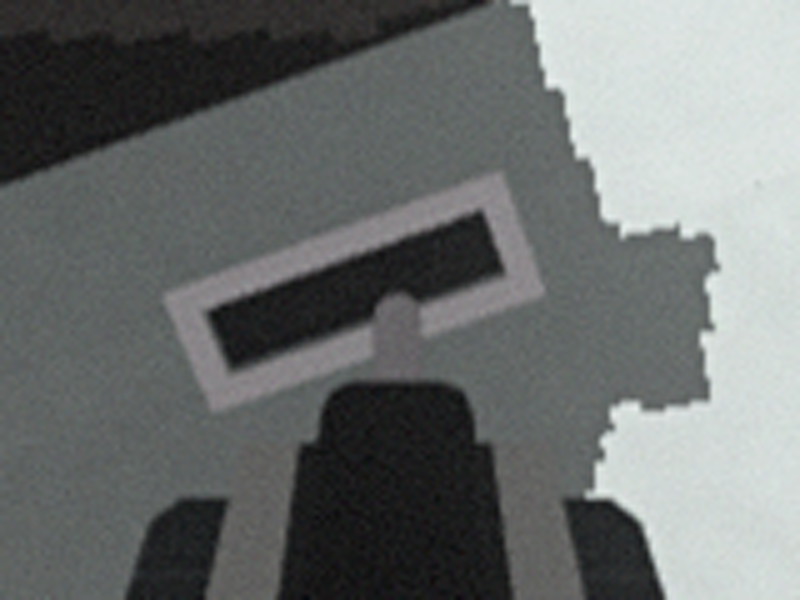

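Run:
```python
from h import *
d=np.load("w3.npz");T=d["T"];e=d["e"]
px=lambda a:np.array([198,161])+(np.array(a)+.5)/5-.5
tip=plane("wrist",px([[397,315]]),e[2]-67,T)[0]
sl=plane("wrist",px([[208,312],[483,212],[503,270],[230,370]]),110,T)
c=sl.mean(0);print("tip",tip,"tcp",e,"slot",c,sl[0]-sl[1])
yaw=.145;ex=np.array([np.cos(yaw),np.sin(yaw),0]);ey=np.array([-np.sin(yaw),np.cos(yaw),0])
print("rel tip in slot axes",(tip-c)@ex,(tip-c)@ey)
w=c+ex*0-6.4*ey;w[2]=tip[2]
print("move", (w-tip)@Rq(sense()["ee_rot"])/25, "unit -y step in tool",(-ey)@Rq(sense()["ee_rot"]))
```

```text
tip [674.674 -22.176 121.487] tcp [674.673 -22.925 188.487] slot [675.489 -16.595 110.   ] [-5.665 38.838  0.   ]
rel tip in slot axes -1.6121304678069657 -5.405123882237263
move [0.074 0.015 0.   ] unit -y step in tool [ 0.352  0.936 -0.   ]
```

```bash
python3 -m crank '[[[0.074,0.015,0,0,0,0,10],[0,0,0.1,0,0,0,10],[0,0,0.15,0,0,0,10],[0,0,0.15,0,0,0,10],[0,0,0.15,0,0,0,10],[0,0,0.15,0,0,0,10],[0,0,0,0,0,0,10],[0,0,0,0,0,0,10]]]'
python3 -m crank '[[[0,0,0.05,0,0,0,10],[0,0,0.05,0,0,0,10],[0,0,0.05,0,0,0,10],[0,0,0.05,0,0,0,10],[0,0,0.05,0,0,0,10],[0,0,0,0,0,0,10],[0,0,0,0,0,0,10],[0,0,0,0,0,0,10]]]'
```

```text
time_s: 9.9
eef_pos: [676.9, -24.8, 171.3]
ee_rot: [-0.0, 0.994, -0.108, -0.0]
force: [-1.1, 1.0, 0.1]
grip_width: 0.154
grip_force: 58.6
time_s: 10.7
eef_pos: [676.9, -24.8, 165.1]
ee_rot: [0.0, 0.994, -0.108, 0.0]
force: [0.7, 0.1, -0.4]
grip_width: 0.157
grip_force: 58.6
```

```bash
python3 -m crank '[[[0,0,0.05,0,0,0,10],[0,0,0.05,0,0,0,10],[0,0,0.05,0,0,0,10],[0,0,0.05,0,0,0,10],[0,0,0,0,0,0,10],[0,0,0,0,0,0,10],[0,0,0,0,0,0,10],[0,0,0,0,0,0,10]]]'
```

```text
time_s: 11.5
eef_pos: [676.9, -24.8, 160.1]
ee_rot: [-0.0, 0.994, -0.108, 0.0]
force: [0.4, 0.3, -0.5]
grip_width: 0.159
grip_force: 58.6
```

```bash
python3 -m crank '[[[0,0,0.05,0,0,0,10],[0,0,0.05,0,0,0,10],[0,0,0.05,0,0,0,10],[0,0,0.05,0,0,0,10],[0,0,0,0,0,0,10],[0,0,0,0,0,0,10],[0,0,0,0,0,0,10],[0,0,0,0,0,0,10]]]'
```

```text
time_s: 12.3
eef_pos: [677.3, -24.8, 156.7]
ee_rot: [0.0, 0.994, -0.108, 0.001]
force: [-1.0, 1.2, 7.5]
grip_width: 0.158
grip_force: 59.9
```

```bash
python3 -m crank '[[[0,0,0.04,0,0,0,10],[0,0,0.04,0,0,0,10],[0,0,0.04,0,0,0,10],[0,0,0,0,0,0,10],[0,0,0,0,0,0,10],[0,0,0,0,0,0,10],[0,0,0,0,0,0,10],[0,0,0,0,0,0,10]]]'
```

```text
time_s: 13.1
eef_pos: [677.4, -24.8, 153.9]
ee_rot: [0.0, 0.994, -0.108, 0.001]
force: [-1.3, -0.1, 9.2]
grip_width: 0.152
grip_force: 60.1
```

```bash
python3 -m crank '[[[0,0,0.04,0,0,0,10],[0,0,0.04,0,0,0,10],[0,0,0,0,0,0,10],[0,0,0,0,0,0,10],[0,0,0,0,0,0,10],[0,0,0,0,0,0,10],[0,0,0,0,0,0,10],[0,0,0,0,0,0,10]]]'
python3 -c "
from h import *
import cv2;cv2.imwrite('pics/s2.png',capture('side'));print(cv2.absdiff(cv2.imread('pics/s2.png'),cv2.imread('pics/side0.png'))[180:215,270:330].mean())"
```

```text
time_s: 13.9
eef_pos: [677.5, -24.8, 151.7]
ee_rot: [0.0, 0.994, -0.108, 0.001]
force: [-0.6, 0.2, 8.0]
grip_width: 0.157
grip_force: 59.8
36.80380952380953
```

```bash
python3 -c "
import cv2
a=cv2.imread('pics/s2.png')[100:260,170:370];cv2.imwrite('pics/s2c.png',cv2.resize(a,None,fx=3,fy=3))"
```

```text
(no output)
```

View pics/s2c.png

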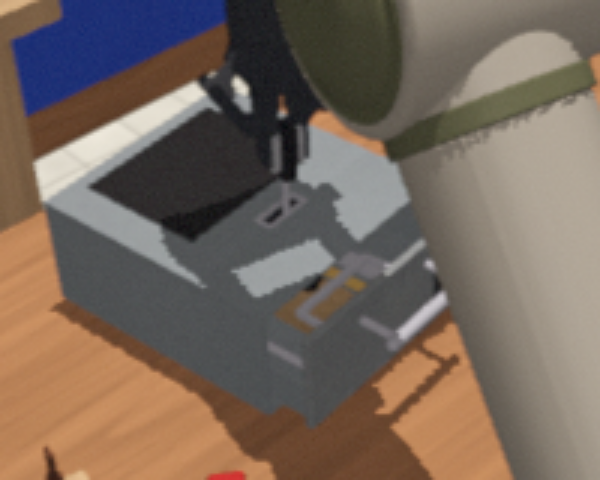

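The drawer front now stands proud of the unit, so it is ajar. The handle's near end is at about (395,340) in the crop. I'll withdraw the pin and go back to the block.

```bash
python3 -m crank '[[[0,0,-0.2,0,0,0,10],[0,0,-0.4,0,0,0,10],[0,0,-0.4,0,0,0,10],[0,0,-0.5,0,0,0,10],[0,0,-0.5,0,0,0,10],[0,0,-0.3,0,0,0,10],[0,0,0,0,0,0,10],[0,0,0,0,0,0,10]]]'
python3 - <<'E'
from h import *
s=sense();Rm=Rq(s["ee_rot"]);print(s["joints"],s["force"])
print((np.array([507.6,299.6,207])-s["eef_pos"])@Rm/25)
p=[716.8+1,-9.3,.145]
# handle bar +y end before / now
for n,u in(("old",[[120+440/2.6,125+213/2.6]]),("new",[[170+393/3,100+341/3]])):
    w=plane("side",u,84)[0]-[675.45+45*np.cos(.145),-16.6+45*np.sin(.145),0]
    print(n,w@[np.cos(.145),np.sin(.145),0],w@[-np.sin(.145),np.cos(.145),0])
E
```

```text
time_s: 14.75
eef_pos: [676.8, -24.8, 207.2]
ee_rot: [-0.0, 0.994, -0.108, -0.0]
force: [-1.1, -1.0, -0.7]
grip_width: 0.159
grip_force: 58.6
[-0.209  0.68   0.995  0.     1.467  1.578] [-1.143 -0.97  -0.732]
[ -9.394 -11.219   0.015]
old -163.21618124488285 46.788475061660705
new -198.62712151391153 48.548203420286534
```

```bash
python3 -m crank '[[[-0.4,-0.5,0,0,0,0,10],[-0.8,-0.95,0,0,0,0,10],[-0.8,-0.95,0,0,0,0,10],[-0.8,-0.95,0,0,0,0,10],[-0.8,-0.95,0,0,0,0,10],[-0.8,-0.95,0,0,0,0,10],[-0.8,-0.95,0,0,0,0,10],[-0.8,-0.95,0,0,0,0,10]]]' >/dev/null
python3 -m crank '[[[-0.8,-0.95,0,0,0,0,10],[-0.8,-0.95,0,0,0,0,10],[-0.8,-0.95,0,0,0,0,10],[-0.8,-0.95,0,0,0,0,10],[-0.19,-0.27,0,0,0,0,10],[0,0,0,0,0,0,10],[0,0,0,0,0,0,10],[0,0,0,0,0,0,10]]]'
python3 - <<'E'
from h import *
import cv2
s=sense();Rm=Rq(s["ee_rot"])
print((np.array([507.6,299.6,150])-s["eef_pos"])@Rm/25)
a=capture("wrist");cv2.imwrite("pics/w4.png",a);np.savez("w4.npz",T=wcam(s),e=s["eef_pos"])
E
```

```text
time_s: 16.35
eef_pos: [508.4, 298.5, 207.3]
ee_rot: [0.0, 0.994, -0.109, -0.0]
force: [-0.1, -0.5, -0.9]
grip_width: 0.158
grip_force: 58.6
[-0.042 -0.038  2.293]
```

```bash
python3 -m crank '[[[-0.04,-0.04,0.3,0,0,0,10],[0,0,0.6,0,0,0,10],[0,0,0.6,0,0,0,10],[0,0,0.6,0,0,0,10],[0,0,0.3,0,0,0,10],[0,0,0,0,0,0,10],[0,0,0,0,0,0,10],[0,0,0,0,0,0,10]]]'
```

```text
time_s: 17.2
eef_pos: [507.4, 300.8, 148.3]
ee_rot: [-0.0, 0.994, -0.108, 0.001]
force: [0.2, 0.2, -1.4]
grip_width: 0.157
grip_force: 58.6
```

```bash
python3 -m crank '[[[0.01,0.05,0,0,0,0,10],[0,0,0,0,0,0,10],[0,0,0.1,0,0,0,10],[0,0,0.1,0,0,0,10],[0,0,0.1,0,0,0,10],[0,0,0.06,0,0,0,10],[0,0,0,0,0,0,10],[0,0,0,0,0,0,10]]]'
```

```text
time_s: 18.0
eef_pos: [507.0, 299.5, 138.5]
ee_rot: [-0.0, 0.994, -0.108, -0.0]
force: [0.3, 0.3, -0.9]
grip_width: 0.154
grip_force: 58.6
```

```bash
python3 -m crank '[[[0,0,0.06,0,0,0,10],[0,0,0.06,0,0,0,10],[0,0,0.06,0,0,0,10],[0,0,0.06,0,0,0,10],[0,0,0,0,0,0,10],[0,0,0,0,0,0,10],[0,0,0,0,0,0,10],[0,0,0,0,0,0,10]]]'
```

```text
time_s: 18.8
eef_pos: [507.1, 299.5, 132.6]
ee_rot: [-0.0, 0.994, -0.108, 0.0]
force: [0.2, 0.4, -1.0]
grip_width: 0.159
grip_force: 58.6
```

```bash
python3 -m crank '[[[0,0,0.2,0,0,0,10],[0,0,0.3,0,0,0,10],[0,0,0.3,0,0,0,10],[0,0,0.3,0,0,0,10],[0,0,0.3,0,0,0,10],[0,0,0.3,0,0,0,10],[0,0,0.1,0,0,0,10],[0,0,0,0,0,0,10]]]'
python3 -m crank '[[[0,0,0.1,0,0,0,10],[0,0,0.05,0,0,0,10],[0,0,0.05,0,0,0,10],[0,0,0,0,0,0,10],[0,0,0,0,0,0,10],[0,0,0,0,0,0,10],[0,0,0,0,0,0,10],[0,0,0,0,0,0,10]]]'
```

```text
time_s: 19.6
eef_pos: [506.9, 299.4, 87.1]
ee_rot: [0.0, 0.994, -0.108, -0.0]
force: [-0.5, -0.5, -1.5]
grip_width: 0.154
grip_force: 58.6
time_s: 20.4
eef_pos: [507.1, 299.5, 82.6]
ee_rot: [-0.0, 0.994, -0.108, 0.0]
force: [0.1, -0.5, -1.0]
grip_width: 0.157
grip_force: 58.6
```

```bash
python3 -m crank '[[[0,0,0.05,0,0,0,10],[0,0,0.05,0,0,0,10],[0,0,0.04,0,0,0,10],[0,0,0,0,0,0,10],[0,0,0,0,0,0,10],[0,0,0,0,0,0,10],[0,0,0,0,0,0,10],[0,0,0,0,0,0,10]]]'
```

```text
time_s: 21.2
eef_pos: [507.1, 299.5, 80.0]
ee_rot: [-0.0, 0.994, -0.108, 0.0]
force: [-4.4, -1.8, 8.7]
grip_width: 0.157
grip_force: 60.0
```

```bash
python3 -m crank '[[[0,0,0,0,0,0,40],[0,0,0,0,0,0,40],[0,0,0,0,0,0,40],[0,0,0,0,0,0,40],[0,0,0,0,0,0,40],[0,0,0,0,0,0,40],[0,0,0,0,0,0,40],[0,0,0,0,0,0,40]]]'
python3 -m crank '[[[0,0,-0.3,0,0,0,40],[0,0,-0.6,0,0,0,40],[0,0,-0.8,0,0,0,40],[0,0,-0.8,0,0,0,40],[0,0,-0.9,0,0,0,40],[0,0,-0.9,0,0,0,40],[0,0,-0.6,0,0,0,40],[0,0,0,0,0,0,40]]]'
python3 - <<'E'
from h import *
import cv2
s=sense();cv2.imwrite("pics/w5.png",capture("wrist"));cv2.imwrite("pics/s5.png",capture("side"));cv2.imwrite("pics/c5.png",capture("scene"))
np.savez("w5.npz",T=wcam(s),e=s["eef_pos"]);print(s["time_s"],s["joints"],s["eef_pos"])
a=cv2.imread("pics/c5.png");b=cv2.imread("pics/scene0.png")
# block region vs start, aligned check of pin; print diff centroid
d=cv2.absdiff(a,b).max(2)[165:195,345:372];print((d>40).sum(),d.mean())
E
```

```text
time_s: 22.0
eef_pos: [507.0, 299.5, 79.1]
ee_rot: [-0.0, 0.994, -0.108, 0.0]
force: [0.3, -0.3, -0.3]
grip_width: 0.468
grip_force: 0.0
time_s: 22.8
eef_pos: [507.8, 299.8, 204.2]
ee_rot: [-0.001, 0.994, -0.108, 0.002]
force: [0.4, 0.0, -0.1]
grip_width: 0.472
grip_force: 0.0
22.8 [0.335 0.473 1.338 0.    1.326 2.122] [507.797 299.793 204.154]
428 57.227160493827164
```

```bash
python3 -m crank '[[[0,0,0,0,0,-0.98,30],[0,0,0,0,0,-0.98,30],[0,0,0,0,0,-0.98,30],[0,0,0,0,0,-0.98,30],[0,0,0,0,0,-0.98,30],[0,0,0,0,0,-0.98,30],[0,0,0,0,0,-0.98,30],[0,0,0,0,0,-0.98,30]]]' >/dev/null
python3 -m crank '[[[0,0,0,0,0,-0.98,30],[0,0,0,0,0,-0.98,30],[0,0,0,0,0,-0.98,30],[0,0,0,0,0,-0.98,30],[0,0,0,0,0,-0.98,30],[0,0,0,0,0,-0.98,30],[-0.5,-0.04,0,0,0,0,30],[-1,-0.08,0,0,0,0,30]]]' >/dev/null
python3 -m crank '[[[-1,-0.08,0,0,0,0,30],[-1,-0.08,0,0,0,0,30],[-1,-0.08,0,0,0,0,30],[-1,-0.08,0,0,0,0,30],[-1,-0.08,0,0,0,0,30],[-1,-0.08,0,0,0,0,30],[-1,-0.08,0.3,0,0,0,30],[-1,-0.08,0.3,0,0,0,30]]]'
python3 -m crank '[[[-1,-0.08,0.3,0,0,0,30],[-1,-0.08,0.3,0,0,0,30],[-1,-0.08,0.3,0,0,0,30],[-0.8,-0.04,0.2,0,0,0,30],[-0.2,0,0.2,0,0,0,30],[0,0,0,0,0,0,30],[0,0,0,0,0,0,30],[0,0,0,0,0,0,30]]]'
python3 - <<'E'
from h import *
import cv2
s=sense();a=capture("wrist");T=wcam(s);cv2.imwrite("pics/w6.png",a);np.savez("w6.npz",T=T,e=s["eef_pos"])
yaw=.145;ex=np.array([np.cos(yaw),np.sin(yaw),0]);ey=np.array([-np.sin(yaw),np.cos(yaw),0])
h=np.array([532,-37.6,84]);print(s["joints"],s["eef_pos"],s["ee_rot"],proj("wrist",[h,h+50*ey,h-50*ey,h+35*ex],T))
c5=np.vstack([cv2.resize(cv2.imread("pics/c5.png")[160:225,330:390],None,fx=5,fy=5),])
w=cv2.resize(a,(480,360));p=np.zeros((360,790,3),np.uint8);p[:,:480]=w;p[:325,485:785]=c5;cv2.imwrite("pics/m6.png",p)
E
```

```text
time_s: 25.35
eef_pos: [518.1, 59.8, 185.9]
ee_rot: [-0.0, 0.662, 0.75, -0.0]
force: [0.4, 0.1, -0.6]
grip_width: 0.352
grip_force: 0.0
time_s: 26.15
eef_pos: [524.5, -37.8, 154.3]
ee_rot: [0.0, 0.66, 0.751, 0.0]
force: [0.5, 0.1, 1.0]
grip_width: 0.35
grip_force: 0.0
[-0.295  0.388  1.604  0.     1.149 -0.424] [524.488 -37.79  154.279] [0.    0.66  0.751 0.   ] [[287.597 223.932]
 [286.87  145.598]
 [288.243 293.527]
 [341.772 223.033]]
```

View pics/m6.png

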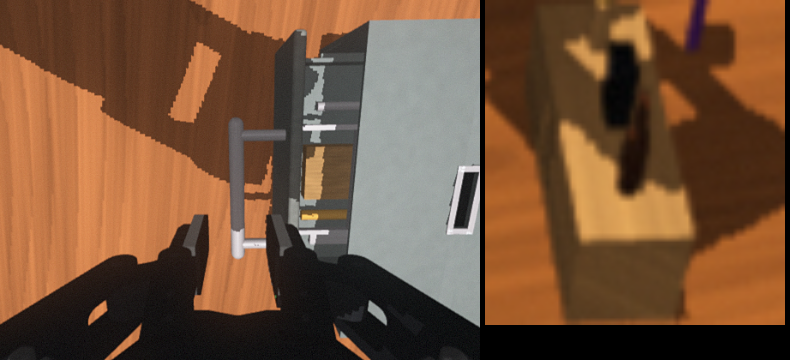

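The wrist view shows the bar from (236,122) to (237,255), nearly centred between the fingers (208 to 272). The inset shows the pin seated in the block. I'll compute the correction.

Run:
```python
from h import *
d=np.load("w6.npz");T=d["T"];e=d["e"];k=560/480
b=plane("wrist",np.array([[236.3,125],[237.3,250]])*k,84,T);print(b)
f=plane("wrist",np.array([[286,130],[284,200]])*k,84,T);print(f)
u=b[0]-b[1];print("bar yaw",np.arctan2(u[1],u[0])-np.pi/2)
print("tool offsets of bar mid",(b.mean(0)-e)@Rq(sense()["ee_rot"]))
```

```text
[[518.045  10.868  84.   ]
 [531.307 -86.665  84.   ]]
[[553.635  11.891  84.   ]
 [561.131 -40.341  84.   ]]
bar yaw 0.13515214977502965
tool offsets of bar mid [-0.124  0.144 70.279]
```

```bash
python3 -m crank '[[[0,0,0.3,0,0,0,27],[0,0,0.5,0,0,0,27],[0,0,0.6,0,0,0,27],[0,0,0.6,0,0,0,27],[0,0,0.6,0,0,0,27],[0,0,0.6,0,0,0,27],[0,0,0.35,0,0,0,27],[0,0,0,0,0,0,27]]]'
python3 -m crank '[[[0,0,0,0,0,0,5],[0,0,0,0,0,0,5],[0,0,0,0,0,0,5],[0,0,0,0,0,0,5],[0,0,0,0,0,0,5],[0,0,0,0,0,0,5],[0,0,0,0,0,0,5],[0,0,0,0,0,0,5]]]' 30
```

```text
time_s: 27.0
eef_pos: [524.8, -38.3, 64.8]
ee_rot: [0.0, 0.66, 0.751, 0.0]
force: [-0.0, -0.7, 1.0]
grip_width: 0.314
grip_force: 0.0
time_s: 27.8
eef_pos: [524.3, -38.5, 65.1]
ee_rot: [-0.0, 0.66, 0.751, -0.0]
force: [1.5, 1.4, -4.1]
grip_width: 0.119
grip_force: 29.1
```

```bash
python3 -m crank '[[[0,-0.15,0,0,0,0,5],[0,-0.3,0,0,0,0,5],[0,-0.4,0,0,0,0,5],[0,-0.4,0,0,0,0,5],[0,-0.4,0,0,0,0,5],[0,-0.4,0,0,0,0,5],[0,-0.25,0,0,0,0,5],[0,0,0,0,0,0,5]]]'
python3 -m crank '[[[0,-0.1,0,0,0,0,5],[0,-0.1,0,0,0,0,5],[0,-0.1,0,0,0,0,5],[0,-0.1,0,0,0,0,5],[0,0,0,0,0,0,5],[0,0,0,0,0,0,5],[0,0,0,0,0,0,5],[0,0,0,0,0,0,5]]]'
```

```text
time_s: 28.6
eef_pos: [466.0, -46.9, 65.2]
ee_rot: [0.0, 0.66, 0.751, -0.001]
force: [0.7, -6.8, -10.8]
grip_width: 0.114
grip_force: 29.2
time_s: 29.4
eef_pos: [456.7, -48.2, 65.1]
ee_rot: [0.0, 0.66, 0.751, -0.001]
force: [0.8, -8.4, -10.6]
grip_width: 0.116
grip_force: 29.3
```

```bash
python3 -m crank '[[[-0.04,-0.06,0,0,0,0,5],[0,-0.06,0,0,0,0,5],[0,-0.06,0,0,0,0,5],[0,0,0,0,0,0,5],[0,0,0,0,0,0,5],[0,0,0,0,0,0,5],[0,0,0,0,0,0,5],[0,0,0,0,0,0,5]]]'
```

```text
time_s: 30.2
eef_pos: [453.1, -48.8, 65.2]
ee_rot: [-0.0, 0.66, 0.751, -0.0]
force: [0.2, -3.6, -12.2]
grip_width: 0.114
grip_force: 29.2
```

```bash
python3 -m crank '[[[0,-0.06,0,0,0,0,5],[0,-0.06,0,0,0,0,5],[0,-0.06,0,0,0,0,5],[0,-0.06,0,0,0,0,5],[0,0,0,0,0,0,5],[0,0,0,0,0,0,5],[0,0,0,0,0,0,5],[0,0,0,0,0,0,5]]]'
```

```text
time_s: 31.0
eef_pos: [449.3, -49.4, 65.3]
ee_rot: [0.002, 0.661, 0.751, 0.002]
force: [16.1, 0.3, -25.2]
grip_width: 0.114
grip_force: 29.1
```

```bash
python3 -m crank '[[[0,0.06,0,0,0,0,5],[0,0,0,0,0,0,5],[0,0,0,0,0,0,27],[0,0,0,0,0,0,27],[0,0,0,0,0,0,27],[0,0,0,0,0,0,27],[0,0,0,0,0,0,27],[0,0,0,0,0,0,27]]]'
python3 -m crank '[[[0,-0.1,0,0,0,0,27],[0,-0.1,0,0,0,0,27],[0,-0.08,0,0,0,0,27],[0,-0.06,0,0,0,0,27],[0,-0.06,0,0,0,0,27],[0,0,0,0,0,0,27],[0,0,0,0,0,0,27],[0,0,0,0,0,0,27]]]'
```

```text
time_s: 31.8
eef_pos: [448.8, -49.4, 65.4]
ee_rot: [0.0, 0.66, 0.751, 0.0]
force: [0.1, -0.5, -1.4]
grip_width: 0.314
grip_force: 0.0
time_s: 32.6
eef_pos: [441.1, -50.6, 65.6]
ee_rot: [0.002, 0.661, 0.751, 0.002]
force: [14.1, 6.4, -9.3]
grip_width: 0.316
grip_force: 7.8
```

```bash
python3 -m crank '[[[0,0.12,0,0,0,0,27],[0,0.12,0,0,0,0,27],[0,0.12,0,0,0,0,27],[0,0,0,0,0,0,27],[0,0,0,0,0,0,27],[0,0,-0.2,0,0,0,27],[0,0,-0.4,0,0,0,27],[0,0,-0.6,0,0,0,27]]]'
python3 -m crank '[[[0,0,-0.8,0,0,0,27],[0,0,-0.9,0,0,0,27],[0,0,-0.9,0,0,0,27],[0,0,-0.9,0,0,0,27],[0,0,-0.9,0,0,0,27],[0,0,-0.3,0,0,0,27],[0,0,0,0,0,0,27],[0,0,0,0,0,0,27]]]'
python3 - <<'E'
from h import *
import cv2
s=sense();a=capture("wrist");T=wcam(s);cv2.imwrite("pics/w7.png",a)
yaw=.145;O=np.array([720,-10.1,84.]);print(s["eef_pos"],s["force"])
# bar edges: scan along unit x at the bar's far half
ex=np.array([np.cos(yaw),np.sin(yaw),0]);ey=np.array([-np.sin(yaw),np.cos(yaw),0])
g=cv2.cvtColor(a,cv2.COLOR_BGR2HSV)[:,:,1]
for y in(20,35):
    xs=np.arange(-300,-220,2.5);q=proj("wrist",[O+x*ex+y*ey for x in xs],T)
    print([(int(x),int(g[int(v),int(u)])) for x,(u,v) in zip(xs,q) if 0<=v<420 and 0<=u<560])
E
```

```text
time_s: 33.4
eef_pos: [447.5, -49.4, 95.9]
ee_rot: [-0.0, 0.66, 0.751, -0.0]
force: [-0.0, 0.5, 0.2]
grip_width: 0.318
grip_force: 0.0
time_s: 34.2
eef_pos: [447.4, -49.4, 212.0]
ee_rot: [-0.001, 0.66, 0.751, -0.0]
force: [-0.6, -0.8, -0.3]
grip_width: 0.317
grip_force: 0.0
[447.366 -49.351 212.046] [-0.575 -0.785 -0.318]
[(-300, 157), (-297, 164), (-295, 149), (-292, 155), (-290, 157), (-287, 170), (-285, 160), (-282, 159), (-280, 174), (-277, 21), (-275, 25), (-272, 25), (-270, 20), (-267, 20), (-265, 158), (-262, 147), (-260, 145), (-257, 149), (-255, 150), (-252, 162), (-250, 160), (-247, 158), (-245, 119), (-242, 35), (-240, 32), (-237, 35), (-235, 49), (-232, 34), (-230, 22), (-227, 34), (-225, 8), (-222, 15)]
[(-300, 171), (-297, 162), (-295, 158), (-292, 174), (-290, 165), (-287, 152), (-285, 162), (-282, 161), (-280, 156), (-277, 40), (-275, 17), (-272, 16), (-270, 19), (-267, 12), (-265, 169), (-262, 171), (-260, 146), (-257, 160), (-255, 150), (-252, 160), (-250, 152), (-247, 147), (-245, 114), (-242, 35), (-240, 28), (-237, 23), (-235, 29), (-232, 28), (-230, 24), (-227, 19), (-225, 7), (-222, 10)]
```

```bash
python3 -c "
from rig import *
print(finish_job())"
```

```text
the job is handed in; nothing more can be done
None
```

The job is handed in after about 34 s of robot time: the drawer sprang ajar at about 9 N on the catch, the pin is back fully home in its hole, and the drawer is out at its stop and released, with the other items left alone.

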